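# Close up a control box: battery in, rebated leaf first, flanged leaf last

## Task

Close up the grey control box on the bench: stand the backup battery upright in the empty orange-framed bay inside it, setting it down rather than dropping it, then swing the leaf with the stepped (rebated) edge fully shut first and the leaf with the projecting yellow flange fully shut last, so the flange laps over the step. Finally turn the red latch knob on the flanged leaf clockwise to its stop to lock it, and leave the other things on the bench where they are.

Things in the scene. Friction and masses are not known exactly. Their poses are not given: they have to be found in the camera images.
- box: grey metal control box fixed to the bench, on its back, open upward: 240 (x) x 230 (y) x 85 mm high, walls and floor 3 mm. Origin: centre of its underside; x away from the robot, y to the robot's left, z up. Leaves hinged along its rims at y = +115 mm (flanged) and -115 mm (rebated) meet over the middle. Breakers inside, up to 65 mm above the bench, at y = +35 to +85 mm
- bay (a point): centre of the bay's floor inside the box, at (0, -50, 3) mm in the box's frame, with the box's axes. The bay is a low orange frame 12 mm high, inside 50 mm (box x) by 82 mm (box y); the battery's 70 mm length goes along the box's y, either way round
- battery: the backup battery: black block with a green band and two small brass terminals on top, 38 (its x) x 70 (its y) x 52 mm high (57 over the terminals), about 0.36 kg, standing loose on the bench to the robot's right. Origin: centre of its underside, z up
- plain_leaf (a joint): opening angle of the leaf with the rebated edge (grey, the last 16 mm a thin bare-steel step), hinged on the box's -y rim: 0 = shut, flat on the box; 1.57 = upright; starts at 1.65 to 2.05, leaning outward. Stiff hinge: stays where it is left, 2 to 4 N at the free edge moves it. It cannot shut once the flanged leaf is shut: it lands on the flange
- plain_leaf_hinge (a point): middle of the rebated leaf's hinge line, which runs along the box's x on its -y rim at the leaf's inner face, 85 mm above the bench. The leaf is 240 mm long (120 mm either way from here), 12 mm thick
- plain_leaf_edge (a point): middle of the rebated leaf's free edge, 122 mm from the hinge line, 6 mm out from the inner face (half the leaf's thickness). The last 16 mm of the leaf is a step 5 mm thick, level with the inner face
- flanged_leaf (a joint): opening angle of the leaf with the flange (grey, the last 16 mm a yellow flange), hinged on the box's +y rim: 0 = shut, 1.57 = upright, starts at 1.65 to 2.05, leaning outward; stiff hinge like the other. Shut last, its flange laps over the other leaf's step. The latch knob is on its outer face
- flanged_leaf_hinge (a point): middle of the flanged leaf's hinge line, which runs along the box's x on its +y rim at the leaf's inner face, 85 mm above the bench. The leaf is 240 mm long, 12 mm thick
- flanged_leaf_edge (a point): middle of the flanged leaf's free edge, 122 mm from the hinge line, 6 mm out from the inner face. The last 16 mm of the leaf is the flange, 5 mm thick, level with the outer face
- latch (a joint): angle of the latch knob: 0 = open (bar along the box's y), grows clockwise as seen from above with the leaf shut; stop at 1.55 = locked (bar along the box's x). Starts at 0 to 0.3, stays where it is left, turns with about 0.06 N m. Turned too early, the tongue under the leaf fouls the box's far rim
- latch_grip (a point): grip point of the latch knob, on its axis, 24 mm out from the leaf's outer face: a red bar 14 mm thick, 40 mm long, top 12.5 mm above this point, on a black disc 40 mm across. It is 70 mm from the leaf's middle towards the far (+x) end, 75 mm from the hinge line; 121 mm above the bench when shut. z: knob axis, y: along the bar
- transformer: bystander near the battery: small transformer, dark steel core with a copper winding, 52 x 55 x 48 mm
- relay: bystander near the battery: blue relay block with three grey studs, 42 x 60 x 52 mm
- multimeter: bystander: yellow multimeter lying flat, 150 x 75 x 36 mm
- screwdriver: bystander: screwdriver lying on the bench
- solder_reel: bystander: aluminium reel, 60 mm across, 46 mm high
- mug: bystander: white mug, 90 mm high
Mind the look-alikes: they are no part of the job. What is shaped like the battery but purple is not meant.

How it is judged:
By the outcome, as a careful person would: the job done as asked, in the order asked, and still so for the second after the job is handed in, with the robot touching nothing.
It also fails if it takes over 72 s, if anything falls off the work surface, if the arm or the gripper's body presses on something with over 40 N, if the wrist force passes 120 N, or if a joint passes its speed limit or range.

## Robot

A 6-joint arm with a two-finger parallel gripper is mounted at the origin on the work surface. World frame = base frame: x ahead of the robot, y to its left, z up, the work surface at z = 0. Lengths are in m, angles in rad, forces in N, time in s.
With the tool pointing down it reaches from about 0.35 to 0.775 m from the base axis. Payload 5.5 kg.
Tool frame: the origin (TCP) lies at the very end of the fingers, on their centre line; the grasp point (between the pads) lies 19 mm behind it; z points along the fingers, y is the line along which they close (so a half turn about z gives the same grasp; the last joint's range is limited). The gripper opens to 85 mm and grips with 20 to 120 N. Pads are 22 mm wide; open, the fingers measure 114 mm over their backs; the gripper's body (76 mm by 85 mm) begins 54 mm behind the grasp point. The pads swing forward as they close: fully open they stand 13 mm farther back than shut.
Start: joints at [-1.252, 0.313, 0.046, 1.304, 0, 1.431], TCP at [0.255, -0.516, 0.231] pointing down, gripper open.
Joint ranges: [-2.76, 2.76], [-0.86, 1.69], [-1.03, 1.26], [-2.2, 2.34], [-1.47, 1.5], [-3.14, 3.14]. Speed limits (rad/s): [2.57, 2.57, 3.14, 3.14, 3.14, 3.14].

## Interface

Orientations are given as a unit quaternion [w, x, y, z].
In Python, from workcell import get_state, read_camera, calibration, hand_in gives the robot as it stands.
- The arm moves only by the tool drive_tool, never from a script. Its argument "deltas" is a list that holds one entry, the list of rows, each a list of 7 numbers: the closure in counts, from 0 (fully open) to 255 (shut), then the shift along the tool's x, y, z in m, then the turn, a rotation vector about the tool's x, y, z in degrees. A call has 1 to 12 rows; each row is the pose to reach, as a shift and turn from the pose commanded when the call began, along the tool's axes at that moment; what a row does not reach only later rows make up. A row lasts 1/8 s, in which the tool goes at most 62.5 mm and 10.7 degrees, less where a joint would pass 70% of its speed; a pose out of reach is approached as far as the arm can. A call with a gripper value outside its range is refused whole. The fingers move at their own pace and stop on an object; "newtons" is the grip in N (left out, the last holds). Time passes only in rows, so rows that repeat a pose let the fingers close. It gives the time, the measured TCP pose, the force, the opening and the grip force at its end, in the units of the state.
- get_state(): the state, without advancing time (a new reading comes with each control period).
- read_camera(name): name is "scene" or "top"; returns (picture, depth): 400x640x3 uint8, red, green, blue; 400x640 float32, m along the optical axis (not along the pixel's ray), 0 where there is no reading.
- calibration(name): a dict with "mtx" (3x3 intrinsics, pixels), "world_from_camera" (4x4, takes a point from camera to world coordinates). Camera axes: x right, y up, looking along -z (the intrinsics and any distortion apply to the point x, -y, -z); pixel columns grow to the right and rows downward; lengths in m; the calibration is good to about 2 mm. A picture is of the moment at which its call begins. calibration takes no time and is no camera call.
- hand_in(): hands the job in; it is judged then, once.
The state is a dict: "clock": time; "joint_pos": joint angles; "qvel": joint speeds; "tau": joint torques, N m; "tcp_pos": TCP position; "orientation": TCP orientation; "wrist_force": force on the tool from outside, world axes, zero at the start; "ft_torque": the same for the moment, N m; "finger_gap": finger opening in m; "grip_force": force on a finger pad.
Only numpy, scipy, OpenCV 4.12 (cv2) and the standard library are available. Lean on these libraries where they do the work, as an engineer would, in place of code of your own. Each camera call takes 0.05 s, during which the arm holds its last target. There are 200 camera calls.

## Working session

There is one attempt and no reset: what is moved stays moved. The work goes in short steps, Python scripts to look and compute and a tool call to move; the robot and the scene stay as the last step left them, time stands still between calls to the robot, and variables do not carry over. Pictures are saved under pics/ and viewed, at most 10 in all, crops included, and the job is handed in when it is done.

Besides the shell and the picture viewer there is one more tool, called after ">>>" as name(argument=value, ...), one argument or row to a line, values as JSON. drive_tool: Moves the arm, as the interface text tells. Its arguments: {"type":"object","properties":{"deltas":{"type":"array","items":{"type":"array","items":{"type":"array","items":{"type":"number"}}}},"newtons":{"type":"number"}},"required":["deltas"]}

```bash
mkdir -p pics; ls
cat > h.py <<'E'
import numpy as np, cv2
from workcell import *
def look(n):
    p,d=read_camera(n); c=calibration(n); K=np.array(c["mtx"]); T=np.array(c["world_from_camera"])
    v,u=np.mgrid[:400,:640]
    X=np.stack([(u-K[0,2])/K[0,0]*d,-(v-K[1,2])/K[1,1]*d,-d],-1)
    return p,d,X@T[:3,:3].T+T[:3,3],{k:c[k] for k in c}
E
python3 - <<'E'
from h import *
s=get_state(); print(s)
for n in("top","scene"):
    p,d,W,c=look(n); cv2.imwrite(f"pics/{n}0.png",p[:,:,::-1]); np.save(f"W_{n}.npy",W); print(n,c)
E
```

```text
pics
{'clock': 0.0, 'joint_pos': array([-1.25163269e+00,  3.14014063e-01,  4.49770046e-02,  1.30357366e+00,
       -1.87175773e-05,  1.43122977e+00]), 'qvel': array([ 4.84479253e-04, -8.04446379e-04,  6.36260398e-05, -1.28381214e-03,
        3.81957278e-04, -1.27154361e-03]), 'tau': array([ 7.02849757e-04, -4.80630898e+01,  2.98531383e+01,  1.95071299e-02,
        2.52414469e-05,  8.49222772e-06]), 'tcp_pos': array([ 0.25446039, -0.51507149,  0.23040027]), 'orientation': array([-9.02700673e-04,  9.73810540e-01,  2.27359207e-01, -9.06764428e-05]), 'wrist_force': array([-0.18116569, -1.23923103,  0.05735524]), 'ft_torque': array([-0.01133758, -0.0580476 , -0.00331859]), 'grip_force': 0.0, 'finger_gap': 0.08566715133550729}
top {'mtx': array([[367.10057711,   0.        , 318.66865396],
       [  0.        , 367.10057711, 202.31337356],
       [  0.        ,   0.        ,   1.        ]]), 'world_from_camera': array([[-0.00741113,  0.99620681, -0.08670107,  0.43851538],
       [-0.99996013, -0.00781506, -0.00432038, -0.01696314],
       [-0.00498157,  0.08666559,  0.996225  ,  1.04639026],
       [ 0.        ,  0.        ,  0.        ,  1.        ]])}
scene {'mtx': array([[487.58159086,   0.        , 317.75323804],
       [  0.        , 487.58159086, 201.85748709],
       [  0.        ,   0.        ,   1.        ]]), 'world_from_camera': array([[ 0.10143011, -0.75349386,  0.64958366,  1.37962322],
       [ 0.99473512,  0.08641545, -0.05508541, -0.06716932],
       [-0.01462755,  0.651751  ,  0.75829194,  1.08235835],
       [ 0.        ,  0.        ,  0.        ,  1.        ]])}
```

View pics/top0.png

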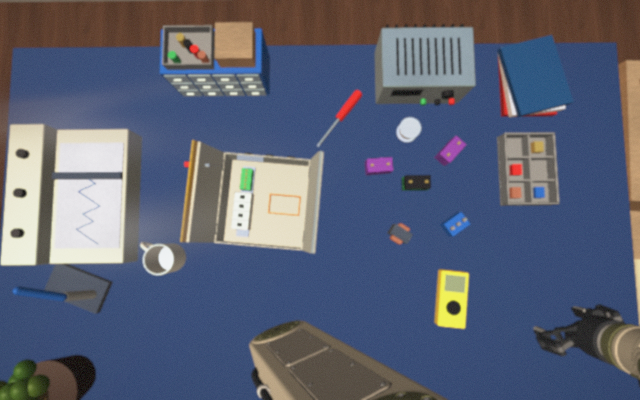

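View pics/scene0.png

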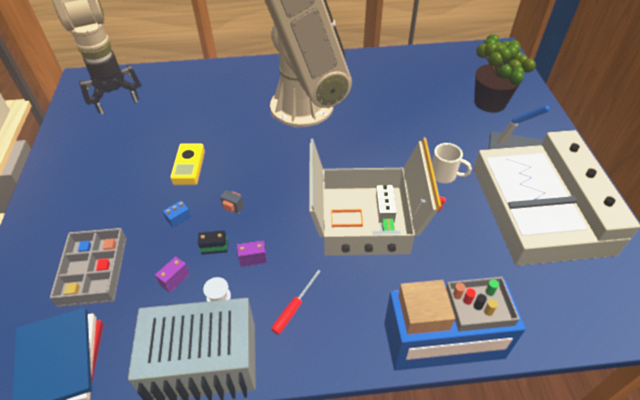

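The black battery candidates in the top view are the black block with the green band at (417,182) and the purple blocks at (379,165) and (451,150). Only the first is black with a green band, so it's the one meant. I'll confirm it in a crop and measure.

Run:
```python
from h import *
p=cv2.imread("pics/top0.png"); W=np.load("W_top.npy"); Ws=np.load("W_scene.npy"); ps=cv2.imread("pics/scene0.png")
a=cv2.resize(p[135:255,365:485],(480,480),interpolation=cv2.INTER_CUBIC)
b=cv2.resize(ps[220:300,140:280],(318,480)[::1] if 0 else (320,183),interpolation=cv2.INTER_CUBIC)
o=np.zeros((480,800,3),np.uint8); o[:,:480]=a; o[:183,480:]=b
c=cv2.resize(p[140:260,170:335],(320,233)); o[200:433,480:]=c
cv2.imwrite("pics/crop0.png",o)
# battery top points from both cams
for n,w in(("top",W),("scene",Ws)):
    m=(w[...,2]>.03)&(w[...,2]<.08)
    k,l,st,ce=cv2.connectedComponentsWithStats(m.astype(np.uint8),connectivity=4)
    for i in range(1,k):
        if 40<st[i,4]<3000:
            q=w[l==i]; z=np.percentile(q[:,2],80); q=q[q[:,2]>z-.012]
            r=cv2.minAreaRect((q[:,:2]*1000).astype(np.float32))
            print(n,ce[i].round(),st[i,4],"z",z.round(3),[np.round(x,1) for x in r])
# orange frame
    im=p if n=="top" else ps
    h=cv2.cvtColor(im,cv2.COLOR_BGR2HSV); m=(h[...,0]>6)&(h[...,0]<20)&(h[...,1]>120)&(h[...,2]>90)
    m[:]&=(w[...,2]<.03)&(w[...,2]>0)&(abs(w[...,1]-.1)<.15)&(w[...,0]>.3)&(w[...,0]<.65)
    q=w[m]; print(n,"frame",len(q),cv2.minAreaRect((q[:,:2]*1000).astype(np.float32)) ,q[:,2].mean(), q.mean(0))
    m=(w[...,2]>.075)&(w[...,2]<.093)&(w[...,0]>.25)&(w[...,0]<.65)&(w[...,1]>-.1)&(w[...,1]<.3)
    q=w[m]; print(n,"rim",len(q),cv2.minAreaRect((q[:,:2]*1000).astype(np.float32)))
```

```text
top [411.  91.] 727 z 0.069 [array([ 840.3, -261.9]), array([281. , 128.3]), np.float64(56.9)]
top [226.  87.] 753 z 0.073 [array([857.5, 238.5]), array([104.6, 282. ]), np.float64(23.9)]
top [410. 128.] 344 z 0.046 [array([ 732.8, -267.9]), array([57. , 57.5]), np.float64(71.2)]
top [116. 203.] 2481 z 0.079 [array([547.6, 593.1]), array([193.8, 361. ]), np.float64(88.9)]
top [ 66. 136.] 158 z 0.079 [array([696.9, 663.3]), array([61.4, 55.9]), np.float64(89.6)]
top [ 84. 136.] 94 z 0.079 [array([707.3, 619.4]), array([33.6, 39.2]), np.float64(0.6)]
top [530. 168.] 1290 z 0.043 [array([ 615.9, -598.3]), array([143.3, 198.7]), np.float64(89.7)]
top [451. 150.] 393 z 0.053 [array([ 669.5, -381.5]), array([37.9, 70. ]), np.float64(47.0)]
top [223. 196.] 459 z 0.07 [array([540.4, 247. ]), array([ 28.1, 235.6]), np.float64(78.1)]
top [285. 160.] 158 z 0.071 [array([640.2,  76.3]), array([123.1,   1.5]), np.float64(84.7)]
top [379. 165.] 384 z 0.053 [array([ 627.8, -179.7]), array([38.1, 70.4]), np.float64(4.8)]
top [246. 179.] 249 z 0.042 [array([593.4, 190.2]), array([31.1, 59.8]), np.flo
[... 4000 characters left out ...]
([10.5, 26.1]), np.float64(60.7)]
scene [184. 391.] 108 z 0.072 [array([ 989.3, -322.1]), array([ 8.4, 25.7]), np.float64(66.6)]
scene [172. 392.] 103 z 0.073 [array([ 990. , -345.3]), array([11.3, 23.8]), np.float64(76.3)]
scene [160. 393.] 94 z 0.074 [array([ 989.4, -372.4]), array([ 8.1, 24.7]), np.float64(68.8)]
scene [147. 394.] 82 z 0.074 [array([ 989.9, -396.9]), array([ 5.8, 22.6]), np.float64(78.5)]
scene frame 180 ((528.8959350585938, 85.02820587158203), (85.60379791259766, 61.146244049072266), 86.03497314453125) 0.010488925700136412 [0.53101893 0.08791177 0.01048893]
scene rim 825 ((531.2547607421875, 131.87232971191406), (244.86520385742188, 248.28367614746094), 83.7665786743164)
```

View pics/crop0.png

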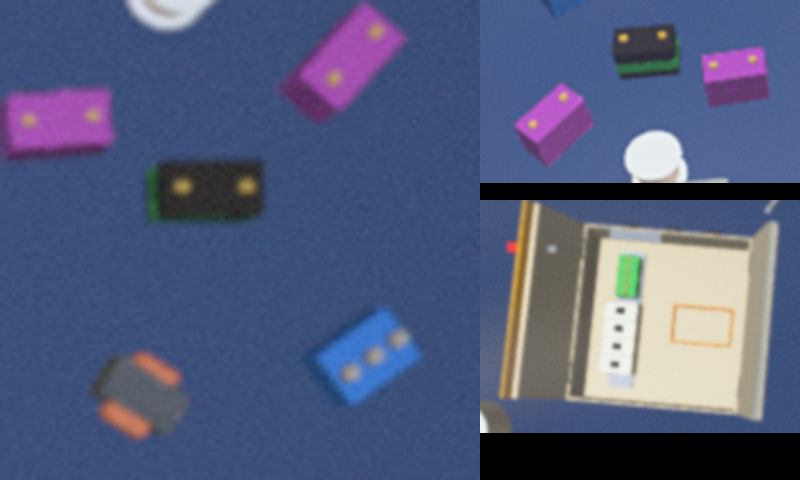

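Confirmed: the block at top (417,182) is black with a green band and brass terminals. Neighbours are the purple decoys, the transformer and the relay. Next I'll refine the box pose and leaf angles.

Run:
```python
from h import *
for n in("top","scene"):
    im=cv2.imread(f"pics/{n}0.png"); w=np.load(f"W_{n}.npy"); C=calibration(n)["world_from_camera"][:3,3]
    h=cv2.cvtColor(im,cv2.COLOR_BGR2HSV)
    m=(h[...,0]>4)&(h[...,0]<19)&(h[...,1]>(90 if n=="top" else 120))
    m&=(w[...,2]<.035)&(w[...,0]>.45)&(w[...,0]<.62)&(w[...,1]>.02)&(w[...,1]<.16)
    q=w[m]; t=(.015-C[2])/(q[:,2]-C[2]); q=C+t[:,None]*(q-C)
    print(n,"frame",len(q),cv2.minAreaRect((q[:,:2]*1000).astype(np.float32)))
    a=np.deg2rad(-5.3); R=np.array([[np.cos(a),-np.sin(a)],[np.sin(a),np.cos(a)]])
    b=(w[...,:2]-[.534,.136])@R
    m=(abs(b[...,0])<.13)&(abs(b[...,1])<.135)&(w[...,2]>.078)&(w[...,2]<.092)
    x=b[m]; 
    for nm,s in(("far",(x[:,0]>.1)&(abs(x[:,1])<.1)),("near",(x[:,0]<-.1)&(abs(x[:,1])<.1))):
        e=x[s]; 
        if len(e)>10: print(n,nm,len(e),"med x",np.median(e[:,0]).round(4),"slope deg",np.rad2deg(np.polyfit(e[:,1],e[:,0],1)[0]).round(2),np.percentile(e[:,0],[5,95]).round(4))
    for s,nm in((-1,"plain"),(1,"flang")):
        m=(abs(b[...,0])<.1)&(s*b[...,1]>.1)&(s*b[...,1]<.21)&(w[...,2]>.095)&(w[...,2]<.23)
        y=s*b[m][:,1]; z=w[m][:,2]
        print(n,nm,len(y),"zmax",np.percentile(z,98).round(3))
        for lo in np.arange(.095,.22,.02):
            k=(z>=lo)&(z<lo+.02)
            if k.sum()>5: print("  z%.3f y %s"%(lo+.01,np.percentile(y[k],[5,50,95]).round(4)))
    if n=="scene":
        m=((h[...,0]<4)|(h[...,0]>176))&(h[...,1]>150)&(w[...,2]>.08)&(w[...,1]>.2)&(w[...,0]<.7); print("red",m.sum(),w[m].mean(0))
```

```text
top frame 125 ((523.8480224609375, 85.68245697021484), (88.9234390258789, 55.79074478149414), 84.36669158935547)
top far 222 med x 0.1109 slope deg -1.78 [0.1013 0.1141]
top near 98 med x -0.1239 slope deg 0.11 [-0.1254 -0.1225]
top plain 996 zmax 0.205
  z0.105 y [0.118  0.1201 0.1223]
  z0.125 y [0.1226 0.1246 0.1268]
  z0.145 y [0.1269 0.1291 0.1311]
  z0.165 y [0.1315 0.1335 0.1355]
  z0.185 y [0.1361 0.1401 0.15  ]
  z0.205 y [0.1407 0.1438 0.1467]
top flang 2563 zmax 0.199
  z0.105 y [0.1177 0.1207 0.1242]
  z0.125 y [0.1232 0.1267 0.13  ]
  z0.145 y [0.129  0.1328 0.1359]
  z0.165 y [0.1349 0.1389 0.1751]
  z0.185 y [0.1419 0.1484 0.1549]
  z0.205 y [0.1544 0.157  0.1608]
scene frame 181 ((531.599365234375, 84.60650634765625), (86.55379486083984, 61.237754821777344), 83.52674865722656)
scene far 297 med x 0.1157 slope deg -2.45 [0.102  0.1194]
scene near 171 med x -0.1193 slope deg 0.26 [-0.1232 -0.1164]
scene plain 703 zmax 0.206
  z0.105 y [0.1192 0.1213 0.1232]
  z0.125 y [0.1237 0.1255 0.1277]
  z0.145 y [0.1277 0.13   0.1322]
  z0.165 y [0.1322 0.1345 0.1369]
  z0.185 y [0.1368 0.1412 0.1504]
  z0.205 y [0.1412 0.1437 0.1463]
scene flang 1642 zmax 0.2
  z0.105 y [0.1162 0.1194 0.1228]
  z0.125 y [0.1204 0.1254 0.1291]
  z0.145 y [0.1213 0.1312 0.1355]
  z0.165 y [0.1307 0.1375 0.1774]
  z0.185 y [0.1403 0.1468 0.1536]
  z0.205 y [0.1532 0.1557 0.1598]
red 22 [0.6199932  0.3081713  0.15865418]
```

```bash
cat >> h.py <<'E'
from scipy.spatial.transform import Rotation as Ro
BOX=np.array([.531,.135,0]); YAW=-5.3
def b2w(x,y,z): return BOX+Ro.from_euler('z',YAW,degrees=True).apply([x,y,z])
def plan(*goals):
    "goals: (world xyz, psi deg of tool x) tool down -> rows of tool-frame deltas"
    s=get_state(); q=s["orientation"]; R0=Ro.from_quat([*q[1:],q[0]])
    for p,psi in goals:
        R=Ro.from_euler('z',psi,degrees=True)*Ro.from_euler('x',180,degrees=True)
        print((R0.inv().apply(np.array(p)-s["tcp_pos"])).round(4), (R0.inv()*R).as_rotvec(degrees=True).round(1))
E
python3 -c "
from h import *
plan(([.582,-.284,.14],90),([.582,-.284,.02],90))"
```

```text
[ 0.396  -0.062   0.0907] [ -0.1  -0.1 -63.7]
[ 0.396  -0.0618  0.2107] [ -0.1  -0.1 -63.7]
```

>>> drive_tool(
  deltas=[
    [[0,0.396,-0.062,0.09,0,0,-63.7],[0,0.396,-0.062,0.09,0,0,-63.7],[0,0.396,-0.062,0.09,0,0,-63.7],[0,0.396,-0.062,0.09,0,0,-63.7],[0,0.396,-0.062,0.09,0,0,-63.7],[0,0.396,-0.062,0.09,0,0,-63.7],[0,0.396,-0.062,0.09,0,0,-63.7],[0,0.396,-0.062,0.09,0,0,-63.7],[0,0.396,-0.062,0.09,0,0,-63.7],[0,0.396,-0.062,0.09,0,0,-63.7]],
  ],
  newtons=50,
)

```text
clock: 1.35
tcp_pos: [0.5814, -0.2857, 0.1417]
orientation: [0.0, 0.708, 0.706, -0.0]
wrist_force: [0.4, 0.4, 0.2]
finger_gap: 0.0857
grip_force: 0.0
```

Run:
```python
from h import *
plan(([.582,-.284,.14],90),([.582,-.284,.02],90))
o=np.zeros((600,800,3),np.uint8)
p,*_=look("top"); o[:400,:400]=cv2.resize(p[140:240,370:470,::-1],(400,400),interpolation=cv2.INTER_CUBIC)
p,*_=look("scene"); o[:400,400:]=cv2.resize(p[160:280,150:270,::-1],(400,400),interpolation=cv2.INTER_CUBIC)
cv2.imwrite("pics/hover.png",o[:400])
```

```text
[0.0017 0.0006 0.0017] [ 0.   0.  -0.1]
[0.0017 0.0006 0.1217] [ 0.   0.  -0.1]
```

View pics/hover.png

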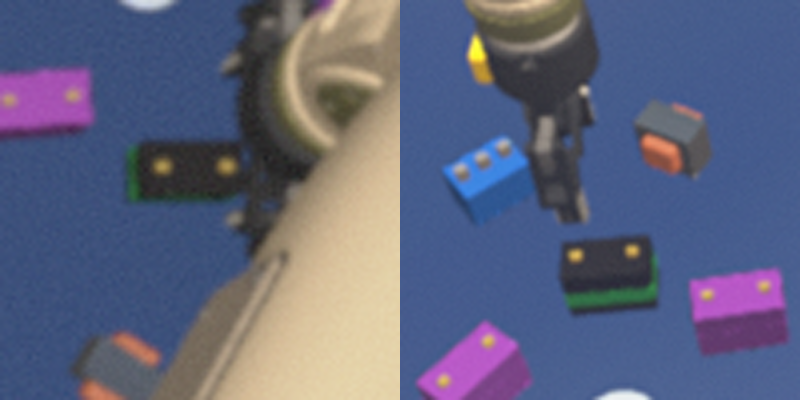

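The gripper hovers squarely above the battery at top-crop (180,170), with one finger on each side in x. Descending and gripping.

>>> drive_tool(
  deltas=[
    [[0,0.002,0,0.06,0,0,0],[0,0.002,0,0.1,0,0,0],[0,0.002,0,0.122,0,0,0],[0,0.002,0,0.122,0,0,0],[255,0.002,0,0.122,0,0,0],[255,0.002,0,0.122,0,0,0],[255,0.002,0,0.122,0,0,0],[255,0.002,0,0.122,0,0,0],[255,0.002,0,0.122,0,0,0],[255,0.002,0,0.122,0,0,0],[255,0.002,0,0.122,0,0,0]],
  ],
  newtons=50,
)

```text
clock: 2.82
tcp_pos: [0.5833, -0.2833, 0.021]
orientation: [0.002, 0.707, 0.707, 0.0]
wrist_force: [-0.3, 0.1, 6.3]
finger_gap: 0.0374
grip_force: 51.6
```

```bash
python3 -c "
from h import *
print(get_state()['joint_pos'])
b=b2w(0,-.05,0);print(b)
plan(([.582,-.284,.28],90),([*b[:2],.28],84.7))"
```

```text
[-5.75700737e-01  5.78835437e-01 -7.66404325e-02  9.12243861e-01
 -2.48809853e-04  9.95229024e-01]
[0.52638147 0.08521377 0.        ]
[-0.0012 -0.0007 -0.259 ] [ 0.1  0.1 -0. ]
[ 0.368  -0.0563 -0.2598] [0.1 0.1 5.3]
```

>>> drive_tool(
  deltas=[
    [[255,-0.001,0,-0.06,0,0,0],[255,-0.001,0,-0.12,0,0,0],[255,-0.001,0,-0.18,0,0,0],[255,0.04,-0.006,-0.23,0,0,1],[255,0.09,-0.014,-0.26,0,0,2],[255,0.14,-0.022,-0.26,0,0,3],[255,0.195,-0.03,-0.26,0,0,4],[255,0.25,-0.039,-0.26,0,0,5.3],[255,0.31,-0.048,-0.26,0,0,5.3],[255,0.35,-0.054,-0.26,0,0,5.3],[255,0.368,-0.056,-0.26,0,0,5.3],[255,0.368,-0.056,-0.26,0,0,5.3]],
  ],
)

```text
clock: 4.32
tcp_pos: [0.5259, 0.0862, 0.2789]
orientation: [-0.0, 0.738, 0.674, -0.0]
wrist_force: [-0.5, 0.9, -4.3]
finger_gap: 0.0374
grip_force: 52.4
```

Run:
```python
from h import *
b=b2w(0,-.05,0);
plan(([*b[:2],.11],84.7),([*b[:2],.026],84.7))
print(get_state()['finger_gap'],get_state()['tcp_pos'])
```

```text
[-0.0008  0.0007  0.1689] [-0.   0.   0.1]
[-0.0008  0.0007  0.2529] [-0.   0.   0.1]
0.03740188837366075 [0.52594066 0.08619117 0.27885262]
```

>>> drive_tool(
  deltas=[
    [[255,-0.001,0.001,0.05,0,0,0],[255,-0.001,0.001,0.1,0,0,0],[255,-0.001,0.001,0.15,0,0,0],[255,-0.001,0.001,0.2,0,0,0],[255,-0.001,0.001,0.228,0,0,0],[255,-0.001,0.001,0.228,0,0,0]],
  ],
)

```text
clock: 5.08
tcp_pos: [0.525, 0.0827, 0.0487]
orientation: [-0.002, 0.74, 0.673, -0.002]
wrist_force: [0.3, 0.2, -3.7]
finger_gap: 0.037
grip_force: 52.1
```

Run:
```python
from h import *
o=np.zeros((440,800,3),np.uint8); s=get_state(); t=s["tcp_pos"]; print(t)
for i,n in enumerate(("top","scene")):
    p,d,W,c=look(n); p=p[:,:,::-1].copy()
    T=np.linalg.inv(c["world_from_camera"]); K=c["mtx"]
    def pr(P): q=T[:3,:3]@P+T[:3,3]; return np.array([K[0,0]*q[0]/-q[2]+K[0,2],K[1,1]*-q[1]/-q[2]+K[1,2]])
    x0,y0=((235,150) if n=="top" else (300,160)); f=4
    g=cv2.resize(p[y0:y0+110,x0:x0+100],(400,440),interpolation=cv2.INTER_CUBIC)
    def poly(pts,col): cv2.polylines(g,[np.array([(pr(a)-[x0,y0]+.5)*f for a in pts]).astype(np.int32)],True,col,1)
    poly([b2w(x,y-.05,.015) for x,y in((.025,.041),(.025,-.041),(-.025,-.041),(-.025,.041))],(0,0,255))
    R=Ro.from_euler('z',YAW,degrees=True)
    for z in(-.021,.031): poly([t+R.apply([x,y,z]) for x,y in((.019,.035),(.019,-.035),(-.019,-.035),(-.019,.035))],(255,255,0))
    o[:,400*i:400*i+400]=g
cv2.imwrite("pics/over.png",o)
```

```text
[0.5250439  0.08271786 0.04866904]
```

View pics/over.png

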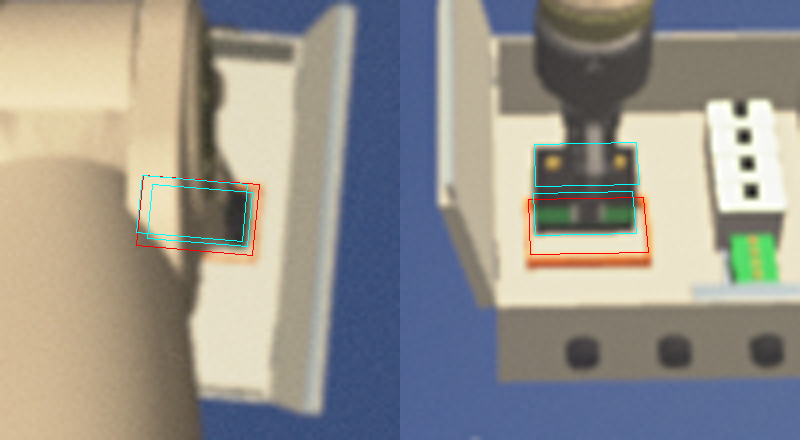

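Top view: frame corner at (255,260), battery inside it at about (247,248). Scene: battery at columns 535–635 inside the frame's 528–650, so it's nearly centred and needs about 2.5 mm more in +y.

```bash
python3 -c "
from h import *
print(get_state()['tcp_pos'],get_state()['orientation'])
plan(([.5255,.0855,.03],84.7),([.5255,.0855,.024],84.7))"
```

```text
[0.52802356 0.08323634 0.05188274] [3.16825441e-04 7.39630027e-01 6.73013610e-01 5.13260987e-05]
[ 0.002  -0.0027  0.0219] [ 0.   0.  -0.1]
[ 0.002  -0.0027  0.0279] [ 0.   0.  -0.1]
```

>>> drive_tool(
  deltas=[
    [[255,0.002,-0.002,0.01,0,0,0],[255,0.002,-0.002,0.018,0,0,0],[255,0.002,-0.002,0.018,0,0,0],[255,0.002,-0.002,0.018,0,0,0]],
  ],
)

```text
clock: 5.68
tcp_pos: [0.5256, 0.0865, 0.0335]
orientation: [0.0, 0.739, 0.674, 0.0]
wrist_force: [0.1, 0.3, -3.6]
finger_gap: 0.0371
grip_force: 52.3
```

```bash
python3 -c "
from h import *
for i in range(3):
  print(get_state()['tcp_pos'],get_state()['wrist_force']); read_camera('top')
plan(([.5255,.0855,.03],84.7),([.5255,.0855,.024],84.7))"
```

```text
[0.52556001 0.08653211 0.03346987] [ 0.12299039  0.30598734 -3.64262173]
[0.52564859 0.08656516 0.03355421] [-0.50913239 -0.4520792  -3.70100307]
[0.52570859 0.08655136 0.03356884] [ 0.47847964 -0.78996727 -4.09068624]
[-0.0011 -0.0001  0.0036] [ 0.  0. -0.]
[-0.0011 -0.0002  0.0096] [ 0.  0. -0.]
```

Well settled. Lowering gently and releasing.

>>> drive_tool(
  deltas=[
    [[255,-0.001,0,0.004,0,0,0],[255,-0.001,0,0.007,0,0,0],[255,-0.001,0,0.009,0,0,0],[255,-0.001,0,0.01,0,0,0],[255,-0.001,0,0.01,0,0,0]],
  ],
)

```text
clock: 6.45
tcp_pos: [0.5252, 0.0855, 0.0239]
orientation: [0.0, 0.739, 0.674, -0.0]
wrist_force: [-2.9, 0.1, 5.8]
finger_gap: 0.0374
grip_force: 53.3
```

>>> drive_tool(
  deltas=[
    [[140,0,0,0,0,0,0],[140,0,0,0,0,0,0],[140,0,0,0,0,0,0],[140,0,0,-0.03,0,0,0],[140,0,0,-0.09,0,0,0],[140,0,0,-0.15,0,0,0],[140,0,0,-0.21,0,0,0],[255,0,0,-0.26,0,0,0],[255,0,0,-0.26,0,0,0]],
  ],
)

```text
clock: 7.58
tcp_pos: [0.5281, 0.0855, 0.2881]
orientation: [0.003, 0.739, 0.674, 0.004]
wrist_force: [0.4, -0.1, -0.7]
finger_gap: 0.0026
grip_force: 0.0
```

Run:
```python
from h import *
s=get_state(); print(s['tcp_pos'])
o=np.zeros((440,800,3),np.uint8)
for i,(n,x0,y0) in enumerate((("top",235,150),("scene",300,160))):
    p,*_=look(n); o[:,400*i:400*i+400]=cv2.resize(p[y0:y0+110,x0:x0+100,::-1],(400,440),interpolation=cv2.INTER_CUBIC)
cv2.imwrite("pics/placed.png",o)
H=np.array
th=np.deg2rad(90+12.6)
plan((b2w(0,-.205,.28),84.7),(b2w(0,-.205,.18),84.7))
# push path: fingertip TCP centre, finger half-width 11mm
for d in (102,90,75,60,45,30,15,5,0):
    t=np.deg2rad(d); r=.105
    e=H([-.115+r*np.cos(t)-.012*np.sin(t), .085+r*np.sin(t)+.012*np.cos(t)])
    print(d,e.round(3))
```

```text
[0.52811936 0.08551078 0.2881448 ]
[-0.1552  0.0005  0.0035] [ 0.1 -0.  -0. ]
[-0.1552  0.0003  0.1035] [ 0.1 -0.  -0. ]
102 [-0.149  0.185]
90 [-0.127  0.19 ]
75 [-0.099  0.19 ]
60 [-0.073  0.182]
45 [-0.049  0.168]
30 [-0.03   0.148]
15 [-0.017  0.124]
5 [-0.011  0.106]
0 [-0.01   0.097]
```

View pics/placed.png

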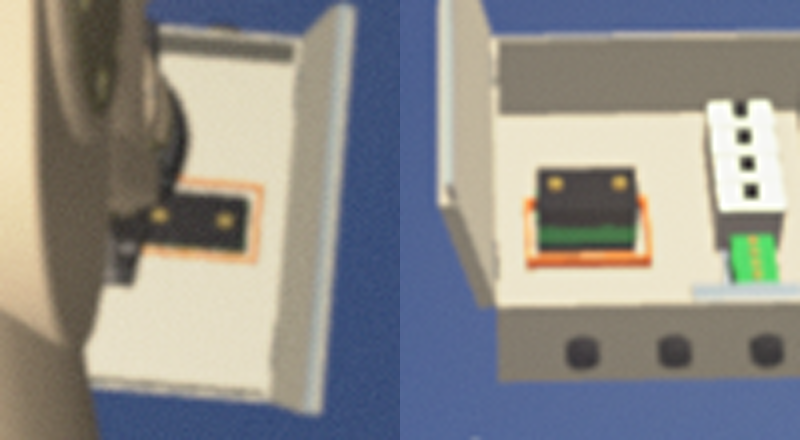

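The battery stands upright inside the orange frame in both views. Next, the rebated leaf from its outside.

>>> drive_tool(
  deltas=[
    [[255,-0.06,0,0,0,0,0],[255,-0.12,0,0,0,0,0],[255,-0.155,0,0,0,0,0],[255,-0.155,0,0.03,0,0,0],[255,-0.155,0,0.08,0,0,0],[255,-0.155,0,0.11,0,0,0],[255,-0.155,0,0.11,0,0,0]],
  ],
)

```text
clock: 8.55
tcp_pos: [0.5079, -0.0681, 0.1693]
orientation: [-0.004, 0.739, 0.673, -0.002]
wrist_force: [-0.0, 0.7, -0.3]
finger_gap: 0.0004
grip_force: 0.0
```

```bash
cat >> h.py <<'E'
def boxpos():
    s=get_state(); return Ro.from_euler('z',-YAW,degrees=True).apply(s["tcp_pos"]-BOX).round(4)
E
python3 - <<'E'
from h import *
p=boxpos(); print(p)
r=.092
for d in (97,90,82,75,67,60,52,45,37,30,22,15,7,0):
    t=np.deg2rad(d); y=-.115+r*np.cos(t)-.012*np.sin(t)-.011; z=.085+r*np.sin(t)+.012*np.cos(t)
    print(d,round(y-p[1],3),round(p[2]-z,3))
E
```

```text
[-0.0042 -0.2043  0.1693]
97 0.055 -0.006
90 0.066 -0.008
82 0.079 -0.008
75 0.091 -0.008
67 0.103 -0.005
60 0.114 -0.001
52 0.125 0.004
45 0.135 0.011
37 0.145 0.019
30 0.152 0.028
22 0.159 0.039
15 0.164 0.049
7 0.168 0.061
0 0.17 0.072
```

>>> drive_tool(
  deltas=[
    [[255,0.025,0,0,0,0,0],[255,0.045,0,0,0,0,0],[255,0.055,0,0,0,0,0],[255,0.066,0,0,0,0,0],[255,0.079,0,0,0,0,0],[255,0.091,0,0,0,0,0],[255,0.103,0,0.003,0,0,0],[255,0.114,0,0.007,0,0,0],[255,0.125,0,0.012,0,0,0],[255,0.135,0,0.019,0,0,0],[255,0.145,0,0.027,0,0,0],[255,0.152,0,0.036,0,0,0]],
  ],
)

```text
clock: 10.05
tcp_pos: [0.5248, 0.0834, 0.1365]
orientation: [-0.0, 0.739, 0.674, -0.0]
wrist_force: [-0.2, 0.1, 1.5]
finger_gap: 0.0002
grip_force: 0.6
```

Run:
```python
from h import *
print(boxpos(),get_state()["wrist_force"])
p,d,W,c=look("scene"); cv2.imwrite("pics/mid.png",cv2.resize(p[100:300,230:510,::-1],(784,560)))
print(boxpos(),get_state()["wrist_force"])
```

```text
[-0.0014 -0.0519  0.1365] [-0.18217381  0.13418076  1.4872548 ]
[-0.0021 -0.0515  0.1352] [1.11985447 0.57909622 0.21130327]
```

View pics/mid.png

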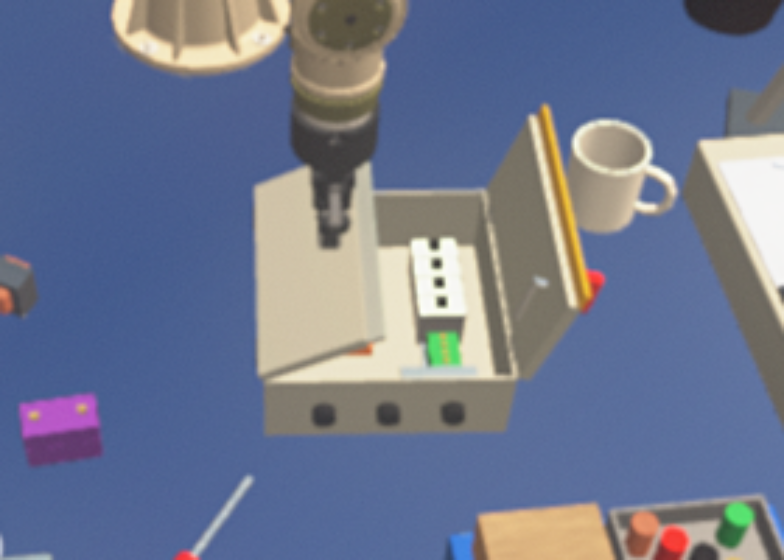

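The leaf follows the fingertip (tip at (330,240), leaf about 30° open). Continuing down.

>>> drive_tool(
  deltas=[
    [[255,0.004,0,0.007,0,0,0],[255,0.008,0,0.014,0,0,0],[255,0.012,0,0.021,0,0,0],[255,0.015,0,0.028,0,0,0],[255,0.018,0,0.035,0,0,0],[255,0.018,0,0.039,0,0,0],[255,0.018,0,0.042,0,0,0],[255,0.018,0,0.042,0,0,0]],
  ],
)

```text
clock: 11.1
tcp_pos: [0.5268, 0.1007, 0.0969]
orientation: [0.0, 0.739, 0.674, 0.001]
wrist_force: [-3.9, 1.4, 12.7]
finger_gap: 0.0
grip_force: 6.1
```

>>> drive_tool(
  deltas=[
    [[255,0,0,-0.05,0,0,0],[255,0,0,-0.1,0,0,0],[255,0.02,0,-0.16,0,0,0],[255,0.07,-0.005,-0.195,0,0,0],[255,0.125,-0.01,-0.195,0,0,0],[255,0.18,-0.015,-0.195,0,0,0],[255,0.235,-0.015,-0.195,0,0,0],[255,0.25,-0.015,-0.195,0,0,0],[255,0.25,-0.015,-0.17,0,0,0],[255,0.25,-0.015,-0.12,0,0,0],[255,0.25,-0.015,-0.085,0,0,0],[255,0.25,-0.015,-0.085,0,0,0]],
  ],
)

```text
clock: 12.6
tcp_pos: [0.5329, 0.3489, 0.177]
orientation: [-0.001, 0.739, 0.673, -0.003]
wrist_force: [-0.2, 0.4, 1.0]
finger_gap: 0.0002
grip_force: 0.0
```

Run:
```python
from h import *
look("top");look("top")
p=boxpos(); print(p,get_state()["wrist_force"])
r=.092
for d in (97,90,82,75,67,60,52,45,37,30,22,15,7,0):
    t=np.deg2rad(d); y=.115-r*np.cos(t)+.012*np.sin(t)+.011; z=.085+r*np.sin(t)+.012*np.cos(t)
    print(d,round(y-p[1],3),round(p[2]-z,3))
```

```text
[-0.0155  0.2148  0.1813] [-0.27402136  0.45631784 -0.01021798]
97 -0.066 0.006
90 -0.077 0.004
82 -0.09 0.004
75 -0.101 0.004
67 -0.114 0.007
60 -0.124 0.011
52 -0.136 0.016
45 -0.145 0.023
37 -0.155 0.031
30 -0.162 0.04
22 -0.17 0.051
15 -0.175 0.061
7 -0.179 0.073
0 -0.181 0.084
```

>>> drive_tool(
  deltas=[
    [[255,-0.035,0,0.006,0,0,0],[255,-0.055,0,0.006,0,0,0],[255,-0.066,0,0.005,0,0,0],[255,-0.077,0,0.004,0,0,0],[255,-0.09,0,0.004,0,0,0],[255,-0.101,0,0.004,0,0,0],[255,-0.114,0,0.007,0,0,0],[255,-0.124,0,0.011,0,0,0],[255,-0.136,0,0.016,0,0,0],[255,-0.145,0,0.023,0,0,0],[255,-0.155,0,0.031,0,0,0],[255,-0.162,0,0.04,0,0,0]],
  ],
)

```text
clock: 14.2
tcp_pos: [0.5196, 0.1886, 0.1394]
orientation: [0.0, 0.739, 0.673, -0.0]
wrist_force: [0.1, -0.3, 1.8]
finger_gap: -0.0004
grip_force: 0.5
```

>>> drive_tool(
  deltas=[
    [[255,-0.004,0,0.007,0,0,0],[255,-0.008,0,0.014,0,0,0],[255,-0.012,0,0.021,0,0,0],[255,-0.015,0,0.028,0,0,0],[255,-0.018,0,0.035,0,0,0],[255,-0.018,0,0.041,0,0,0],[255,-0.018,0,0.047,0,0,0],[255,-0.018,0,0.047,0,0,0]],
  ],
)

```text
clock: 15.2
tcp_pos: [0.5184, 0.1713, 0.0968]
orientation: [0.001, 0.739, 0.674, 0.001]
wrist_force: [-9.5, -2.9, 26.0]
finger_gap: 0.0002
grip_force: 12.8
```

Run:
```python
from h import *
print(boxpos(),get_state()["wrist_force"],get_state()["joint_pos"])
```

```text
[-0.0159  0.035   0.0968] [-9.50068694 -2.93930423 26.00413198] [ 1.72685727e-01  3.33880098e-01 -2.66856807e-01  9.67811375e-01
 -1.01605006e-03  1.83608907e+00]
```

>>> drive_tool(
  deltas=[
    [[255,0,0,-0.03,0,0,0],[255,0,0,-0.08,0,0,-10],[255,0,0,-0.12,0,0,-20],[180,0,0,-0.12,0,0,-30],[180,0,0,-0.12,0,0,-40],[180,0,0,-0.12,0,0,-50],[180,0,0,-0.12,0,0,-60],[180,0,0,-0.12,0,0,-70],[180,0,0,-0.12,0,0,-80],[180,0,0,-0.12,0,0,-90],[180,0,0,-0.12,0,0,-100],[180,0,0,-0.12,0,0,-110]],
  ],
)

```text
clock: 16.7
tcp_pos: [0.5183, 0.1716, 0.213]
orientation: [-0.0, -0.131, 0.991, -0.0]
wrist_force: [0.0, -0.4, 0.9]
finger_gap: 0.0254
grip_force: 0.0
```

Run:
```python
from h import *
s=get_state(); print(boxpos(),s["joint_pos"][5],s["finger_gap"])
p,d,W,c=look("scene"); g=p[:,:,::-1]
cv2.imwrite("pics/shut.png",cv2.resize(g[140:280,290:450],(640,560),interpolation=cv2.INTER_CUBIC))
h=cv2.cvtColor(g.copy(),cv2.COLOR_BGR2HSV)
m=((h[...,0]<5)|(h[...,0]>174))&(h[...,1]>130)&(W[...,2]>.095)&(W[...,2]<.15)&(W[...,0]<.7)&(W[...,1]>.05)&(W[...,1]<.3)
q=W[m]; t=q[q[:,2]>np.percentile(q[:,2],70)-.006]; b=Ro.from_euler('z',-YAW,degrees=True).apply(t-BOX)
print(len(q),len(t),q[:,2].max(),b.mean(0),cv2.minAreaRect((b[:,:2]*1000).astype(np.float32)))
b=Ro.from_euler('z',-YAW,degrees=True).apply(W.reshape(-1,3)-BOX)
for y0 in np.arange(-.1,.11,.02):
    k=(abs(b[:,1]-y0)<.008)&(abs(b[:,0]-.02)<.02)&(b[:,2]<.12)&(b[:,2]>.05)
    print(round(y0,2),k.sum(),np.median(b[k,2]).round(4) if k.any() else None)
```

```text
[-0.0161  0.0353  0.213 ] -0.0895300836782301 0.02544754868819994
122 61 0.13874018116534004 [0.07490952 0.03753888 0.13073285] ((73.90141296386719, 39.62339782714844), (33.88319778442383, 12.82444953918457), 80.39733123779297)
-0.1 72 0.0967
-0.08 67 0.097
-0.06 70 0.0976
-0.04 69 0.0967
-0.02 70 0.097
0.0 72 0.0968
0.02 64 0.0967
0.04 54 0.0968
0.06 66 0.0974
0.08 70 0.0972
0.1 73 0.0969
```

View pics/shut.png

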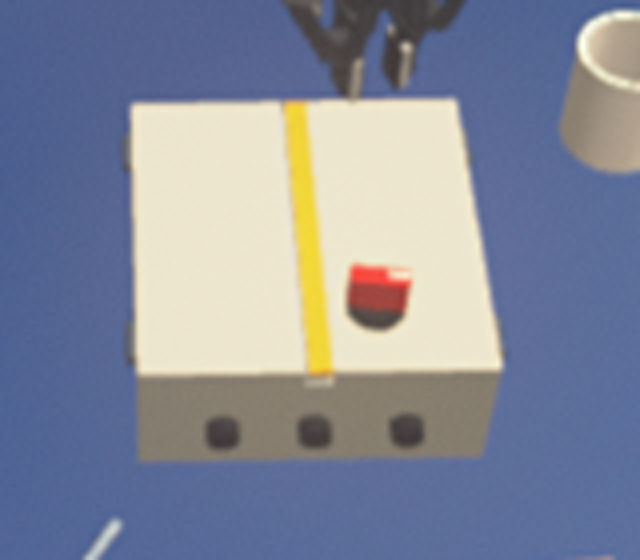

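Both leaves are flat at 97 mm, with the yellow flange over the step. The red bar at (380,285) is about 10° clockwise. Going to the knob.

```bash
python3 -c "
from h import *
k=b2w(.071,.040,0)
plan(([*k[:2],.17],-104.9),([*k[:2],.112],-104.9))"
```

```text
[-0.0832 -0.0262  0.043 ] [ -0.   -0.  -59.8]
[-0.0832 -0.0262  0.101 ] [ -0.   -0.  -59.8]
```

>>> drive_tool(
  deltas=[
    [[150,-0.04,-0.013,0,0,0,-10],[150,-0.07,-0.022,0,0,0,-20],[150,-0.083,-0.026,0.01,0,0,-30],[150,-0.083,-0.026,0.02,0,0,-40],[150,-0.083,-0.026,0.03,0,0,-50],[150,-0.083,-0.026,0.04,0,0,-60],[150,-0.083,-0.026,0.043,0,0,-60],[150,-0.083,-0.026,0.043,0,0,-60]],
  ],
)

```text
clock: 17.75
tcp_pos: [0.6051, 0.1674, 0.1701]
orientation: [-0.0, -0.605, 0.796, 0.0]
wrist_force: [0.8, -0.4, 0.3]
finger_gap: 0.0352
grip_force: 0.0
```

Run:
```python
from h import *
read_camera("top"); print(boxpos(),get_state()["joint_pos"][5],get_state()["finger_gap"])
k=b2w(.071,.040,0)
plan(([*k[:2],.112],-104.9))
p,d,W,c=look("scene"); cv2.imwrite("pics/knob.png",cv2.resize(p[130:270,300:460,::-1],(640,560),interpolation=cv2.INTER_CUBIC))
```

```text
[0.0709 0.0392 0.1705] -1.158303005032102 0.03486600462370751
[-0.0008  0.0001  0.0585] [-0.   0.  -0.6]
```

View pics/knob.png

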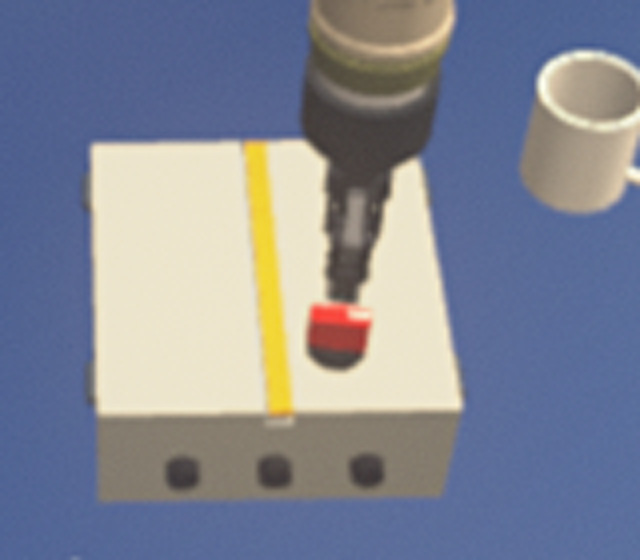

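The fingers (345,290) line up over the bar (340,325). Lowering and gripping.

>>> drive_tool(
  deltas=[
    [[150,0,0,0.03,0,0,0],[150,0,0,0.05,0,0,0],[150,0,0,0.058,0,0,0],[150,0,0,0.058,0,0,0],[255,0,0,0.058,0,0,0],[255,0,0,0.058,0,0,0],[255,0,0,0.058,0,0,0],[255,0,0,0.058,0,0,0]],
  ],
  newtons=40,
)

```text
clock: 18.85
tcp_pos: [0.6049, 0.1678, 0.1136]
orientation: [0.0, -0.607, 0.795, 0.0]
wrist_force: [-5.1, 1.1, 6.1]
finger_gap: 0.013
grip_force: 41.7
```

>>> drive_tool(
  deltas=[
    [[255,0,0,0,0,0,8],[255,0,0,0,0,0,16],[255,0,0,0,0,0,24],[255,0,0,0,0,0,32],[255,0,0,0,0,0,40],[255,0,0,0,0,0,48],[255,0,0,0,0,0,56],[255,0,0,0,0,0,64],[255,0,0,0,0,0,71],[255,0,0,0,0,0,76],[255,0,0,0,0,0,79],[255,0,0,0,0,0,79]],
  ],
)

```text
clock: 20.35
tcp_pos: [0.6043, 0.1684, 0.1136]
orientation: [-0.0, 0.037, 0.999, 0.001]
wrist_force: [-5.7, 1.8, 7.5]
finger_gap: 0.013
grip_force: 41.9
```

```bash
python3 -c "
from h import *
s=get_state();print(s['ft_torque'],s['wrist_force'],s['joint_pos'][5]);plan((s['tcp_pos'],-184.1))"
```

```text
[0.41392333 1.32202151 0.03833899] [-5.71619918  1.75222589  7.50833312] 0.21779656468238362
[0. 0. 0.] [ 0.1 -0.  -0.2]
```

>>> drive_tool(
  deltas=[
    [[255,0,0,0,0,0,2],[255,0,0,0,0,0,4],[255,0,0,0,0,0,5],[255,0,0,0,0,0,5]],
  ],
)

```text
clock: 20.85
tcp_pos: [0.6041, 0.1684, 0.1136]
orientation: [-0.0, 0.079, 0.997, 0.0]
wrist_force: [-5.6, 2.5, 8.0]
finger_gap: 0.0131
grip_force: 58.3
```

```bash
python3 -c "
from h import *
s=get_state();print(s['ft_torque'],s['wrist_force'],s['joint_pos'][5]);plan((s['tcp_pos'],-184.1))"
```

```text
[0.27964169 1.28967862 1.52106432] [-5.56633966  2.48833012  8.01589565] 0.3017753462372732
[0. 0. 0.] [ 0. -0. -5.]
```

At the stop (moment rose to 1.5 N m). Releasing and retreating upward.

>>> drive_tool(
  deltas=[
    [[150,0,0,0,0,0,0],[150,0,0,0,0,0,0],[150,0,0,0,0,0,0],[150,0,0,0,0,0,0],[150,0,0,-0.03,0,0,0],[150,0,0,-0.08,0,0,0],[150,0,0,-0.14,0,0,0],[150,0,0,-0.15,0,0,0],[150,0,0,-0.15,0,0,0]],
  ],
)

```text
clock: 21.98
tcp_pos: [0.6056, 0.1674, 0.2628]
orientation: [0.001, 0.081, 0.997, 0.0]
wrist_force: [0.6, 0.1, -1.0]
finger_gap: 0.0352
grip_force: 0.0
```

Run:
```python
from h import *
p,d,W,c=look("scene"); g=p[:,:,::-1]; cv2.imwrite("pics/end.png",g)
h=cv2.cvtColor(g.copy(),cv2.COLOR_BGR2HSV)
m=((h[...,0]<5)|(h[...,0]>174))&(h[...,1]>130)&(W[...,2]>.125)&(W[...,2]<.15)&(W[...,0]<.7)&(W[...,1]>.05)&(W[...,1]<.3)
b=Ro.from_euler('z',-YAW,degrees=True).apply(W[m]-BOX)
print(m.sum(),cv2.minAreaRect((b[:,:2]*1000).astype(np.float32)))
b=Ro.from_euler('z',-YAW,degrees=True).apply(W.reshape(-1,3)-BOX)
print([np.median(b[(abs(b[:,1]-y)<.008)&(abs(b[:,0]-.02)<.02)&(b[:,2]>.05)&(b[:,2]<.12),2]).round(4) for y in(-.08,-.02,0,.02,.06)])
```

```text
53 ((72.96629333496094, 38.446632385253906), (38.75885772705078, 12.816997528076172), 0.1477126181125641)
[np.float64(0.0971), np.float64(0.0968), np.float64(0.097), np.float64(0.0973), np.float64(0.0967)]
```

View pics/end.png

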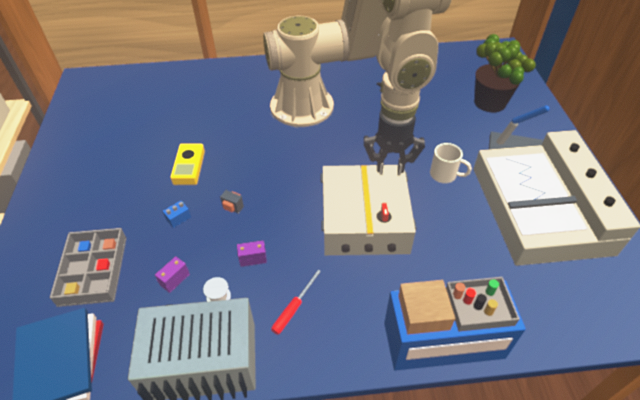

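The box is shut with the flange on top, and the bar at (385,212) lies along box x (0.1°). The other items haven't moved and the gripper is clear.

```bash
python3 -c "
from workcell import hand_in; print(hand_in())"
```

```text
the job is handed in; nothing more can be done
None
```

The job is done and handed in at about 22 s: the battery stands upright in the bay, the rebated leaf was shut first and the flanged leaf over it, the latch is turned to its stop, and the other things on the bench were left where they were.

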